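# Show the specimen in the lever tub, close it softly and bolt it

## Robot

A 6-joint arm with a two-finger parallel gripper is mounted at the origin on the work surface. World frame = base frame: x ahead of the robot, y to its left, z up, the work surface at z = 0. Lengths are in m, angles in degrees, forces in N, time in s.
With the tool pointing down it reaches from about 0.425 to 0.95 m from the base axis. Payload 14.7 kg.
Tool frame: the origin (TCP) lies on the centre line of the jaws, within the pads' length; the fingertips stand 22 mm ahead of it and the grasp point (between the pads) lies 3 mm ahead of it; x points along the fingers, z is the direction in which the jaws open and shut, and the axes are right-handed (so a half turn about x gives the same grasp; the last joint's range is limited). The gripper opens to 85 mm and grips with 20 to 120 N. Pads are 22 mm wide; open, the fingers measure 114 mm over their backs; the gripper's body (76 mm by 85 mm) begins 54 mm behind the grasp point. The pads swing forward as they close: fully open they stand 13 mm farther back than shut.
Start: joints at [69.179, 27.513, 91.461, -0, 61.026, -2.67], TCP at [0.202, 0.618, 0.253] pointing down, gripper open.
Joint ranges: [-157.49, 157.49], [-46.99, 117.5], [13.45, 153.17], [-89.5, 269.5], [5.16, 153.95], [-167.48, 167.48]. Speed limits (degrees/s): [108.29, 108.29, 136.94, 172.46, 172.46, 172.46].

## Interface

Orientations are given as a 3x3 rotation matrix whose columns are the frame's x, y, z axes.
In Python, from station import * gives the robot as it stands.
- The arm moves only by the tool apply_moves, never from a script. Its argument "deltas" is text: rows parted by semicolons, each of 7 numbers parted by spaces: the shift along the tool's x, y, z in units of 40 mm (1.0 is 40 mm), then the turn, a rotation vector about the tool's x, y, z in units of 8 degrees (1.0 is 8 degrees), then the closure in counts, from 0 (fully open) to 255 (shut). A call has 1 to 5 rows; each row shifts and turns the commanded pose from where the row before left it, along the tool's axes as they then stand; what a row does not reach is not made up. A row lasts 1/8 s, in which the tool goes at most 62.5 mm and 10.7 degrees, less where a joint would pass 70% of its speed; a pose out of reach is approached as far as the arm can. A call is refused whole if a number of a shift passes 1 or a number of a turn 1, either way. A call with a gripper value outside its range is refused whole. The fingers move at their own pace and stop on an object; "squeeze" is the grip in N (left out, the last holds). Time passes only in rows, so rows that do not move let the fingers close. It gives the time, the measured TCP pose, the force and the opening at its end, in the units of the state.
- sense(): the state, without advancing time (a new reading comes with each control period).
- grab_frame(name): name is "side" or "top"; returns a dict with "pixels" (384x512x3 uint8, red, green, blue), "mtx" (3x3 intrinsics, pixels), "eye" and "rotation" of the camera in the world. Camera axes: x right, y up, looking along -z (the intrinsics and any distortion apply to the point x, -y, -z); pixel columns grow to the right and rows downward; lengths in m; the calibration is good to about 2 mm. A picture is of the moment at which its call begins. There is no depth.
- job_done(): hands the job in, once; it reports no verdict.
The state is a dict: "time": time; "joint_positions": joint angles; "qvel": joint speeds; "effort": joint torques, N m; "eef_pos": TCP position; "tcp_rot": TCP orientation; "wrist_force": force on the tool from outside, world axes, zero at the start; "torque": the same for the moment, N m; "finger_gap": finger opening in m.
Only numpy, scipy, OpenCV 4.12 (cv2) and the standard library are available. Lean on these libraries where they do the work, as an engineer would, in place of code of your own. Each camera call takes 0.05 s, during which the arm holds its last target. There are 200 camera calls.

## Task

Press the red lever paddle on the front of the clear specimen tub all the way down so that the linked lid opens fully, and keep it open for two seconds so that the class can see the model inside. Then ease the lever back up slowly so that the lid settles shut without dropping or slamming, and only then push the red latch on the front ledge all the way across to bolt it. Work with the fingertips only: do not raise the lid by hand, pick nothing up, and leave everything else where it stands.

Things in the scene. Friction and masses are not known exactly. Their poses are not given: they have to be found in the camera images.
- tub: Fixed clear tub, white rims, 200 (its x) x 340 (y) x 130 mm high, yaw up to 17 deg. Origin: centre of underside, on the table; front faces its -x, y to the robot's left, z up. On the front (tub frame, mm): two grey lever cheeks, y 50 to 60 and 100 to 110, out to x -136, up to z 115; white latch ledge, x -165 to -100, y -171 to -45, top z 107. A kidney model stands inside.
- paddle_top (a point): Centre of the top of the red lever paddle, 55 mm (tub x) x 70 mm (tub y), 12 mm thick. In the tub frame (mm): lever up (-191, 80, 128), fully down (-194, 80, 84), on a 90 mm arc about an axle along y at (-105, 80, 100). It slopes 0.25 rad, outer edge high when up, low when down. Nothing lies above it; the lid opens away from it.
- lever (a joint): Angle of the lever: 0 = up (lid shut), 0.5 rad = fully down at its stop (lid fully open). It takes about 6 to 11 N down on the paddle at the top of the stroke, falling to about 1 to 4 N near the bottom, then a hard stop; only the weight of the lid brings it back up.
- lid: The lid, clear with a red frame, 200 x 340 x 10 mm, top at z 141 when shut. Origin on its rear hinge line (tub x 100, z 131), -x to its front edge. Its tilt is 2.3 times the lever angle: 0 shut, 1.15 rad fully open. Let go, it falls shut in under half a second; closing faster than 1.5 rad/s counts as dropping. A 30 mm wide steel tongue sticks out 30 mm over the ledge at tub y -58.
- latch_tab (a point): Centre of the top of the latch's red upright tab, 34 mm (tub x) x 14 mm (tub y). At latch 0 it is at (-140, -130, 150) mm in the tub frame; slides toward tub +y (toward the lever). It stands 32 mm above a steel slide plate, 34 x 44 (y) mm, top z 118, on the ledge. A thin rod beside it on the lid's side goes over the lid's tongue. The -y side of the tab is free.
- latch (a joint): Travel of the latch toward the tub's +y: starts 0 to 0.008 m (open), 0.035 m = fully across at its stop (bolted). Needs about 2 N and stays where it is left.
- kidney: Kidney model on a black round foot (64 mm across, 70 mm high) standing loose inside the tub; stays there. Origin under its foot.
- jar: Pale jar with a white cap, 60 mm across, 75 mm high, loose on the table beyond the lever's left (+y) side; leave alone. Origin under its base.
- bottle: Amber bottle, 64 mm across, 150 mm high, loose on the left of the table; leave alone. Origin under its base.
- beaker: White beaker, 72 mm across, 85 mm high, loose on the left of the table; leave alone. Origin under its base.
- flags: Wooden block 50 x 90 x 18 mm with three teal card flags, about 75 mm high, loose on the table to the right of the latch, nearer to the robot; leave alone. Origin under it.
- heart: Red heart model on a black foot 60 mm across, 93 mm high, loose in the white tray on the right; leave alone. Origin under its foot.
- brain: Tan brain model on a black foot 72 mm across, 57 mm high, loose in the white tray on the right; leave alone. Origin under its foot.

How it is judged:
By the outcome, as a careful person would: the job done as asked, in the order asked, and still so for the second after the job is handed in, with the robot touching nothing.
It also fails if it takes over 58 s, if anything falls off the work surface, if the arm or the gripper's body presses on something with over 40 N, if the wrist force passes 120 N, or if a joint passes its speed limit or range.

## Working session

There is one attempt and no reset: what is moved stays moved. The work goes in short steps, Python scripts to look and compute and a tool call to move; the robot and the scene stay as the last step left them, time stands still between calls to the robot, and variables do not carry over. Pictures are saved under pics/ and viewed, about 8 in all and at most 12, crops included, and the job is handed in when it is done.

Besides the shell and the picture viewer there is one more tool, called as name(argument=value, ...) on one line, values as JSON. apply_moves: Moves the arm, as the interface text tells. Its arguments: {"type":"object","properties":{"deltas":{"type":"string"},"squeeze":{"type":"number"}},"required":["deltas"]}

```bash
mkdir -p pics; python3 - <<'E'
from station import *
import cv2
for n in("side","top"):
    f=grab_frame(n); cv2.imwrite(f"pics/{n}0.png",cv2.resize(f["pixels"][:,:,::-1],(800,600),interpolation=cv2.INTER_CUBIC)); print(n,f["mtx"],f["eye"],f["rotation"],[k for k in f])
s=sense();print(s)
E
```

```text
side [[365.73295653   0.         249.4933274 ]
 [  0.         365.73295653 191.24293297]
 [  0.           0.           1.        ]] [-0.06272046 -0.77479114  0.9368292 ] [[ 0.75689281  0.42762913 -0.49421312]
 [-0.65334333  0.47660289 -0.58821099]
 [-0.01599275  0.76810352  0.64012594]] ['pixels', 'mtx', 'eye', 'rotation']
top [[463.77325939   0.         265.01951785]
 [  0.         463.77325939 193.95687816]
 [  0.           0.           1.        ]] [ 0.40725759 -0.00374796  1.84222265] [[ 0.01557251  0.99336013 -0.1139875 ]
 [-0.99982363  0.01666701  0.0086552 ]
 [ 0.01049757  0.11383261  0.99344448]] ['pixels', 'mtx', 'eye', 'rotation']
{'time': 0.1, 'joint_positions': array([ 6.91789209e+01,  2.75464927e+01,  9.14908192e+01, -6.49726265e-04,
        6.10247470e+01, -2.66927731e+00]), 'qvel': array([ 0.09301364, -0.06776141, -0.15944914, -0.04996042,  0.08156026,
       -0.01980225]), 'effort': array([ 1.38834297e-03, -9.52270460e+01, -4.31043720e+01, -1.93307028e-04,
        5.08691242e-03, -2.58635652e-05]), 'eef_pos': array([0.20235172, 0.61733897, 0.25272951]), 'tcp_rot': array([[-3.75728040e-04, -9.50236162e-01,  3.11530246e-01],
       [-1.01592538e-03,  3.11530470e-01,  9.50235620e-01],
       [-9.99999413e-01,  4.05386836e-05, -1.08241977e-03]]), 'wrist_force': array([-0.14806681, -0.97098116, -0.31217369]), 'torque': array([0.00302392, 0.01699928, 0.0008969 ]), 'finger_gap': 0.08517533229381523}
```

View pics/side0.png

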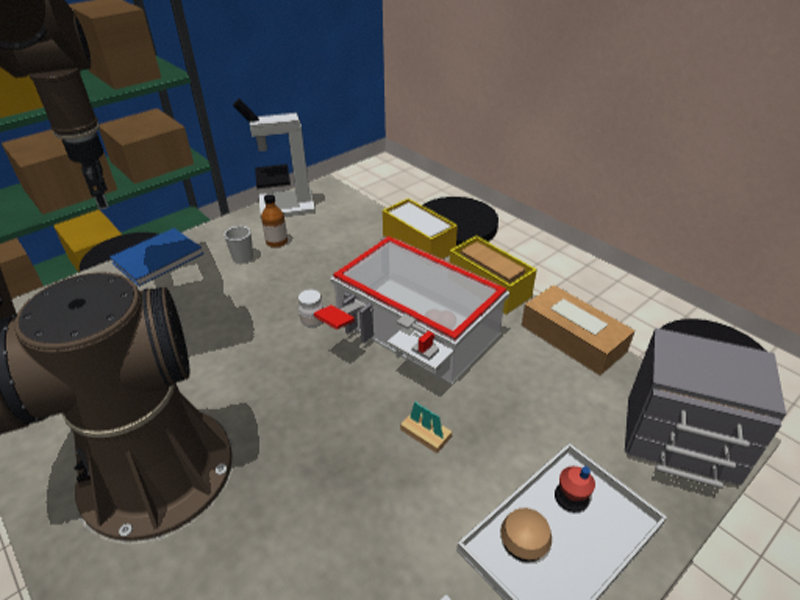

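View pics/top0.png

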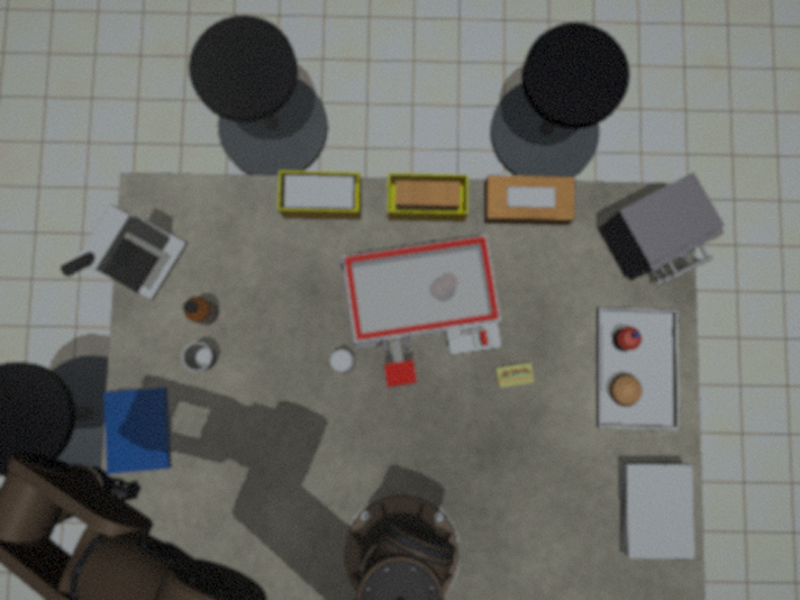

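Side view: paddle about (335,317), tab about (426,341) in the 800 px picture. Top view: lid quad (345,257)-(486,238)-(498,320)-(356,340), paddle (400,373), tab (484,338). I'll segment red and fit the tub pose.

```bash
cat >h.py <<'E'
from station import *
import cv2,numpy as np
from scipy.optimize import least_squares
def proj(f,P):
    c=(np.atleast_2d(P)-f["eye"])@f["rotation"]; c=c*[1,-1,-1]; p=c@f["mtx"].T; return p[:,:2]/p[:,2:]
def blobs(f):
    h=cv2.cvtColor(f["pixels"],cv2.COLOR_RGB2HSV); m=(((h[...,0]<6)|(h[...,0]>174))&(h[...,1]>170)&(h[...,2]>90)).astype(np.uint8)
    n,l,s,c=cv2.connectedComponentsWithStats(m); return [(s[i],c[i],l==i) for i in range(1,n) if s[i][4]>12]
def tub(x,y,a,P):
    c,s=np.cos(a),np.sin(a); return np.atleast_2d(P)@np.array([[c,s,0],[-s,c,0],[0,0,1]])+[x,y,0]
E
python3 - <<'E'
from h import *
F={n:grab_frame(n) for n in("side","top")}
C=np.array([[-100,170,141],[100,170,141],[100,-170,141],[-100,-170,141]])/1e3
Q={}
for n,f in F.items():
    for s,c,m in blobs(f):
        print(n,s,c.round(1))
    big=max(blobs(f),key=lambda b:b[0][2]*b[0][3])
    h=cv2.convexHull(np.argwhere(big[2])[:,::-1].astype(np.int32))
    Q[n]=cv2.approxPolyN(h,4,ensure_convex=True).reshape(-1,2).astype(float); print(Q[n])
def match(q,p): return q[[np.argmin(((q-r)**2).sum(1)) for r in p]]
def res(v,names=("side","top")):
    r=[]
    for n in names:
        p=proj(F[n],tub(*v,C)); r.append((p-match(Q[n],p)).ravel())
    return np.concatenate(r)
for names in (("side",),("top",),("side","top")):
    best=min((least_squares(res,[x,0-.05,a],args=(names,)) for x in(.65,.72) for a in(-.15,0.,.15)),key=lambda o:o.cost)
    print(names,best.x,np.degrees(best.x[2]),best.fun.round(1))
v=best.x
K=np.array([[-191,80,128],[-140,-130,150]])/1e3
print(tub(*v,K))
for n in F: print(n,proj(F[n],tub(*v,K)))
f=F["side"]["pixels"][180:250,185:300,::-1]
cv2.imwrite("pics/c1.png",cv2.resize(f,None,fx=6,fy=6,interpolation=cv2.INTER_CUBIC))
E
```

```text
side [214 152 110  65 714] [270.7 185.3]
side [201 196  26  14 203] [212.9 202.2]
side [268 212  10  13  53] [271.1 217.5]
[[291. 216.]
 [212. 176.]
 [248. 151.]
 [324. 185.]]
top [254 153  63  52 141] [296.6 168. ]
top [222 164  14   9  25] [226.6 166.3]
top [247 231  18  16 222] [255.5 238.6]
[[307. 204.]
 [254. 161.]
 [309. 152.]
 [317. 202.]]
('side',) [ 0.63747424 -0.03857972  0.17390492] 9.964017904729792 [ 0.4 -0.3 -0.2  0.2 -0.2 -0.2  0.   0.3]
('top',) [ 0.69900432 -0.08591684 -0.1713479 ] -9.81751139822998 [-20.6  25.2 -10.2 -26.8  24.1  -1.1   6.9   1.3]
('side', 'top') [ 0.66886387 -0.05917076  0.0126214 ] 0.7231530964764545 [ 13.3  -6.4  17.   -1.9   9.8   4.5   2.3   1.1 -23.9  42.  -23.3 -11.4
  12.7  -1.9   5.3   1.4]
[[ 0.47686939  0.01841225  0.128     ]
 [ 0.53051576 -0.19092735  0.15      ]]
side [[221.16806121 194.89068128]
 [275.19597912 214.46749073]]
top [[254.42845317 228.01086354]
 [311.84008406 213.99416942]]
```

View pics/c1.png

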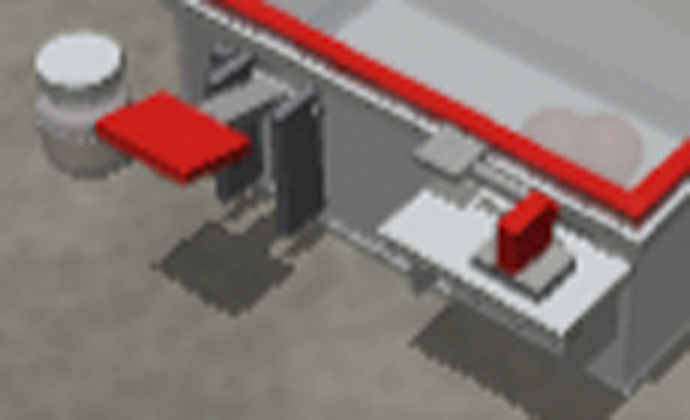

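The side crop shows the paddle on the left, the tongue at about (450,155) in the crop, and the tab at about (525,230). The side-only fit is clean (about 10° yaw), but the top red mask broke up, so I'll refit with hand-read top corners.

```bash
python3 - <<'E'
from h import *
F={n:grab_frame(n) for n in("side","top")}
C=np.array([[-100,170,141],[100,170,141],[100,-170,141],[-100,-170,141]])/1e3
Q={"side":np.array([[212,176],[248,151],[324,185],[291,216.]])+.0,"top":np.array([[356,340],[345,257],[486,238],[498,320]])/1.5625}
def res(v,names): return np.concatenate([(proj(F[n],tub(*v,C))-Q[n]).ravel() for n in names])
for names in (("side",),("top",),("side","top")):
    b=least_squares(res,[.65,-.04,.1],args=(names,)); print(names,b.x,np.degrees(b.x[2]),b.fun.round(1))
v=b.x; np.save("v.npy",v)
K=np.array([[-191,80,128],[-140,-130,150]])/1e3
print(tub(*v,K), [ (n,proj(F[n],tub(*v,K)).round(1)) for n in F])
# independent: triangulate paddle centroid blobs (plane z=.124)
for n,px,z in(("side",(212.9,201.5),.126),("top",(255.5,238.6),.126),("top",(484/1.5625,337/1.5625),.14)):
    f=F[n];r=f["rotation"]@(np.linalg.inv(f["mtx"])@[*px,1]*[1,-1,-1]); print(n,f["eye"]+r*(z-f["eye"][2])/r[2])
E
```

```text
('side',) [ 0.63747424 -0.03857972  0.17390492] 9.964017858343468 [ 0.4 -0.3 -0.2  0.2 -0.2 -0.2  0.   0.3]
('top',) [ 0.63757153 -0.03532485  0.15424638] 8.837666694494628 [-0.2  0.1 -0.2 -0.1 -0.  -0.2  0.4  0.2]
('side', 'top') [ 0.63795008 -0.03669363  0.16275341] 9.325083350949724 [ 0.3 -1.   0.1 -0.1 -0.6 -0.1 -0.9  0.1  0.4  0.3  0.   0.2  0.1 -0.6
  0.9 -0.3]
[[ 0.43651131  0.01130031  0.128     ]
 [ 0.52086486 -0.18766068  0.15      ]] [('side', array([[212.9, 201.1],
       [272.2, 215.4]])), ('top', array([[256.2, 239. ],
       [310.9, 216.6]]))]
side [0.4366126  0.01165085 0.126     ]
top [0.43808678 0.01378472 0.126     ]
top [ 0.52490738 -0.18439941  0.14      ]
```

Both views agree: paddle top at about (0.437, 0.012, 0.128) and tab at about (0.522, -0.187), with tub yaw about 9.3°. Next I close the fingers, align the tool's z axis with tub y, and travel to above the paddle.

apply_moves(deltas="0 0 0 -0.86 0 0 255; 0 0 0 -0.86 0 0 255; 0 0 0 -0.86 0 0 255; 0 0 0 -0.86 0 0 255; 0 -0.8 -1 0 0 0 255", squeeze=40)

```text
time: 0.92
eef_pos: [0.2393, 0.5846, 0.2531]
tcp_rot: [[-0.0, -0.986, -0.168], [0.001, -0.168, 0.986], [-1.0, 0.0, 0.001]]
wrist_force: [1.2, -0.0, 0.3]
finger_gap: 0.0001
```

apply_moves(deltas="0 -0.9 -1 0 0 0 255; 0 -0.9 -1 0 0 0 255; 0 -0.8 -1 0 0 0 255; 0 0 -1 0 0 0 255; 0 0 -1 0 0 0 255")

```text
time: 1.55
eef_pos: [0.3762, 0.4016, 0.2531]
tcp_rot: [[-0.0, -0.987, -0.162], [-0.0, -0.162, 0.987], [-1.0, 0.0, -0.0]]
wrist_force: [0.3, 0.2, 0.2]
finger_gap: -0.0
```

apply_moves(deltas="0 0 -1 0 0 0 255; 0 0 -1 0 0 0 255; 0 0 -1 0 0 0 255; 0 0 -1 0 0 0 255; 0 0 -1 0 0 0 255")

```text
time: 2.17
eef_pos: [0.4084, 0.2045, 0.2534]
tcp_rot: [[0.0, -0.987, -0.163], [0.0, -0.163, 0.987], [-1.0, -0.0, 0.0]]
wrist_force: [-0.0, -0.2, -0.0]
finger_gap: -0.0002
```

```bash
cat >>h.py <<'E'
def where(tool=False):
    s=sense(); v=np.load("v.npy"); d=s["eef_pos"]-[v[0],v[1],0]; c,sn=np.cos(v[2]),np.sin(v[2])
    print("t",s["time"],"tub mm",(np.array([c*d[0]+sn*d[1],-sn*d[0]+c*d[1],d[2]])*1e3).round(1),"F",s["wrist_force"].round(1),"gap",round(s["finger_gap"],4)); return s
E
python3 -c "
from h import *
s=where();print(s['tcp_rot'].round(3),s['joint_positions'].round(1))"
```

```text
t 2.175 tub mm [-187.5  275.2  253.4] F [-0.  -0.2 -0. ] gap -0.0002
[[ 0.    -0.987 -0.163]
 [ 0.    -0.163  0.987]
 [-1.    -0.     0.   ]] [ 22.8  12.  115.8  -0.   52.2 -76.6]
```

apply_moves(deltas="0 0 -1 0 0 0 255; 0 0 -1 0 0 0 255; 0 0 -1 0 0 0 255; 0 0 -1 0 0 0 255; 0.6 -0.05 -0.88 0 0 0 255")

```text
time: 2.8
eef_pos: [0.4433, 0.012, 0.2303]
tcp_rot: [[0.004, -0.987, -0.163], [-0.0, -0.163, 0.987], [-1.0, -0.004, -0.001]]
wrist_force: [0.6, 0.1, -0.7]
finger_gap: 0.0
```

apply_moves(deltas="0.6 0 0 0 0 0 255; 0.6 0 0 0 0 0 255; 0 0 0 0 0 0 255")

```text
time: 3.18
eef_pos: [0.4411, 0.0133, 0.1803]
tcp_rot: [[-0.003, -0.987, -0.163], [0.0, -0.163, 0.987], [-1.0, 0.003, 0.001]]
wrist_force: [0.0, -0.3, 0.4]
finger_gap: -0.0002
```

```bash
python3 - <<'E'
from h import *
where()
a=grab_frame("side")["pixels"][150:250,170:320,::-1];b=grab_frame("top")["pixels"][140:260,200:340,::-1]
r=lambda i:cv2.resize(i,(400,int(i.shape[0]*400/i.shape[1])),interpolation=cv2.INTER_CUBIC)
a,b=r(a),r(b);h=max(a.shape[0],b.shape[0])
cv2.imwrite("pics/p1.png",np.hstack([cv2.copyMakeBorder(i,0,h-i.shape[0],0,0,0) for i in(a,b)]))
E
```

```text
t 3.175 tub mm [-186.2   81.3  180.3] F [ 0.  -0.3  0.4] gap -0.0002
```

View pics/p1.png

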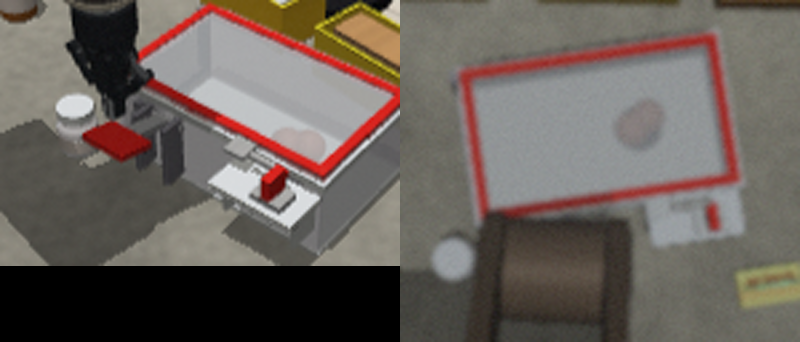

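Fingertips are about 30 mm above the paddle (paddle at (120,138) in the left crop), centred on it. Pressing down.

apply_moves(deltas="0.3 0 0 0 0 0 255; 0.25 0 0 0 0 0 255; 0.15 0 0 0 0 0 255; 0.1 0 0 0 0 0 255; 0.1 0 0 0 0 0 255")

```text
time: 3.9
eef_pos: [0.4417, 0.0134, 0.1452]
tcp_rot: [[-0.001, -0.987, -0.163], [-0.0, -0.163, 0.987], [-1.0, 0.001, 0.0]]
wrist_force: [-3.9, -0.4, 9.4]
finger_gap: 0.0003
```

apply_moves(deltas="0.12 0 0 0 0 0 255; 0.12 0 0 0 0 0 255; 0.12 0 0 0 0 0 255; 0.12 0 0 0 0 0 255; 0.12 0 0 0 0 0 255")

```text
time: 4.53
eef_pos: [0.4411, 0.0134, 0.121]
tcp_rot: [[-0.002, -0.987, -0.163], [-0.0, -0.163, 0.987], [-1.0, 0.002, 0.0]]
wrist_force: [-4.6, -1.8, 6.9]
finger_gap: 0.0001
```

apply_moves(deltas="0.08 0 0 0 0 0 255; 0.08 0 0 0 0 0 255; 0.06 0 0 0 0 0 255; 0.04 0 0 0 0 0 255; 0 0 0 0 0 0 255")

```text
time: 5.15
eef_pos: [0.442, 0.0134, 0.1108]
tcp_rot: [[-0.0, -0.987, -0.163], [-0.0, -0.163, 0.987], [-1.0, 0.0, 0.0]]
wrist_force: [-1.8, 0.0, 1.5]
finger_gap: 0.0001
```

apply_moves(deltas="0.03 0 0 0 0 0 255; 0.03 0 0 0 0 0 255; 0.03 0 0 0 0 0 255; 0 0 0 0 0 0 255")

```text
time: 5.65
eef_pos: [0.4424, 0.0134, 0.1082]
tcp_rot: [[0.001, -0.987, -0.163], [-0.0, -0.163, 0.987], [-1.0, -0.001, -0.0]]
wrist_force: [-8.1, -0.0, 33.7]
finger_gap: -0.0001
```

Stop reached (34 N). I'll relax slightly and check with a picture while holding.

apply_moves(deltas="-0.01 0 0 0 0 0 255; 0 0 0 0 0 0 255; 0 0 0 0 0 0 255; 0 0 0 0 0 0 255; 0 0 0 0 0 0 255")

```text
time: 6.28
eef_pos: [0.4424, 0.0134, 0.1084]
tcp_rot: [[0.001, -0.987, -0.163], [-0.0, -0.163, 0.987], [-1.0, -0.001, -0.0]]
wrist_force: [-7.2, 1.3, 25.0]
finger_gap: -0.0
```

```bash
python3 - <<'E'
from h import *
where()
f=grab_frame("side");v=np.load("v.npy")
# predicted front corners of open lid (top surface 10 mm above hinge line)
for a in (1.15,1.05):
  c,s=np.cos(a),np.sin(a)
  P=[[.1-.2*c+.01*s,y,.131+.2*s+.01*c] for y in(.17,-.17)]
  print(a,(proj(f,tub(*v,P))-[150,80])*4)
cv2.imwrite("pics/p2.png",cv2.resize(f["pixels"][80:230,150:345,::-1],None,fx=4,fy=4,interpolation=cv2.INTER_CUBIC))
E
```

```text
t 6.275 tub mm [-184.9   81.1  108.4] F [-7.2  1.3 25. ] gap -0.0
1.15 [[335.16450523 149.98264137]
 [670.07840614 284.74369694]]
1.05 [[321.58249923 166.43419182]
 [656.04606368 304.39646792]]
```

View pics/p2.png

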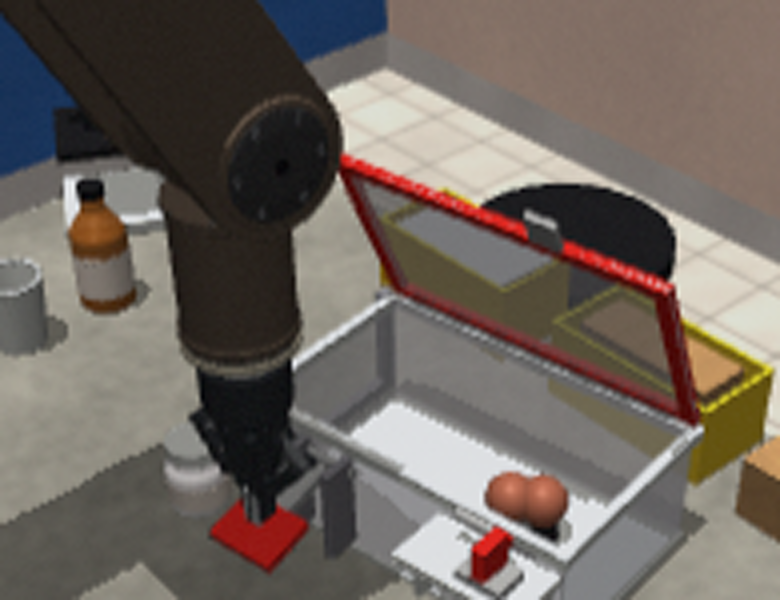

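The lid is fully open: its right front corner is at (670,285), matching the prediction for 1.15 rad. Holding for over 2 s.

apply_moves(deltas="0 0 0 0 0 0 255; 0 0 0 0 0 0 255; 0 0 0 0 0 0 255; 0 0 0 0 0 0 255; 0 0 0 0 0 0 255")

```text
time: 6.95
eef_pos: [0.4424, 0.0134, 0.1084]
tcp_rot: [[0.001, -0.987, -0.163], [-0.0, -0.163, 0.987], [-1.0, -0.001, -0.0]]
wrist_force: [-5.7, 1.0, 24.7]
finger_gap: -0.0001
```

apply_moves(deltas="0 0 0 0 0 0 255; 0 0 0 0 0 0 255; 0 0 0 0 0 0 255; 0 0 0 0 0 0 255; 0 0 0 0 0 0 255")

```text
time: 7.58
eef_pos: [0.4424, 0.0134, 0.1084]
tcp_rot: [[0.001, -0.987, -0.163], [-0.0, -0.163, 0.987], [-1.0, -0.001, -0.0]]
wrist_force: [-6.7, 1.2, 26.2]
finger_gap: 0.0002
```

apply_moves(deltas="0 0 0 0 0 0 255; 0 0 0 0 0 0 255; 0 0 0 0 0 0 255; 0 0 0 0 0 0 255; 0 0 0 0 0 0 255")

```text
time: 8.2
eef_pos: [0.4424, 0.0134, 0.1084]
tcp_rot: [[0.001, -0.987, -0.163], [-0.0, -0.163, 0.987], [-1.0, -0.001, -0.0]]
wrist_force: [-5.3, 0.9, 24.6]
finger_gap: -0.0001
```

apply_moves(deltas="-0.04 0 0 0 0 0 255; -0.04 0 0 0 0 0 255; -0.05 0 0 0 0 0 255; -0.05 0 0 0 0 0 255; -0.05 0 0 0 0 0 255")

```text
time: 8.82
eef_pos: [0.4418, 0.0134, 0.117]
tcp_rot: [[-0.0, -0.987, -0.163], [-0.0, -0.163, 0.987], [-1.0, 0.0, 0.0]]
wrist_force: [-1.6, -0.3, 2.3]
finger_gap: -0.0
```

apply_moves(deltas="-0.05 0 0 0 0 0 255; -0.05 0 0 0 0 0 255; -0.05 0 0 0 0 0 255; -0.05 0 0 0 0 0 255; -0.05 0 0 0 0 0 255")

```text
time: 9.45
eef_pos: [0.442, 0.0134, 0.1271]
tcp_rot: [[-0.0, -0.987, -0.163], [-0.0, -0.163, 0.987], [-1.0, 0.0, -0.0]]
wrist_force: [-4.0, -0.1, 5.5]
finger_gap: -0.0001
```

apply_moves(deltas="-0.05 0 0 0 0 0 255; -0.05 0 0 0 0 0 255; -0.05 0 0 0 0 0 255; -0.05 0 0 0 0 0 255; -0.05 0 0 0 0 0 255")

```text
time: 10.07
eef_pos: [0.4429, 0.0134, 0.1372]
tcp_rot: [[0.002, -0.987, -0.163], [0.0, -0.163, 0.987], [-1.0, -0.002, -0.0]]
wrist_force: [3.3, 2.5, 5.3]
finger_gap: -0.0001
```

apply_moves(deltas="-0.04 0 0 0 0 0 255; -0.04 0 0 0 0 0 255; -0.03 0 0 0 0 0 255; -0.03 0 0 0 0 0 255; -0.03 0 0 0 0 0 255")

```text
time: 10.7
eef_pos: [0.4421, 0.0134, 0.1438]
tcp_rot: [[0.0, -0.987, -0.163], [-0.0, -0.163, 0.987], [-1.0, -0.0, -0.0]]
wrist_force: [4.5, 0.2, 3.5]
finger_gap: -0.0001
```

apply_moves(deltas="-0.03 0 0 0 0 0 255; -0.03 0 0 0 0 0 255; -0.03 0 0 0 0 0 255; -0.03 0 0 0 0 0 255; -0.03 0 0 0 0 0 255")

```text
time: 11.32
eef_pos: [0.4421, 0.0134, 0.1498]
tcp_rot: [[0.0, -0.987, -0.163], [-0.0, -0.163, 0.987], [-1.0, -0.0, -0.0]]
wrist_force: [4.2, 0.6, 4.5]
finger_gap: 0.0002
```

apply_moves(deltas="-0.03 0 0 0 0 0 255; -0.03 0 0 0 0 0 255; -0.03 0 0 0 0 0 255; -0.03 0 0 0 0 0 255; -0.03 0 0 0 0 0 255")

```text
time: 11.95
eef_pos: [0.4418, 0.0134, 0.1557]
tcp_rot: [[-0.001, -0.987, -0.163], [0.0, -0.163, 0.987], [-1.0, 0.001, 0.0]]
wrist_force: [0.0, 0.1, -0.1]
finger_gap: 0.0001
```

```bash
python3 - <<'E'
from h import *
where()
f=grab_frame("side")
cv2.imwrite("pics/p3.png",cv2.resize(f["pixels"][140:240,180:340,::-1],None,fx=5,fy=5,interpolation=cv2.INTER_CUBIC))
E
```

```text
t 11.95 tub mm [-185.5   81.2  155.7] F [ 0.   0.1 -0.1] gap 0.0001
```

View pics/p3.png

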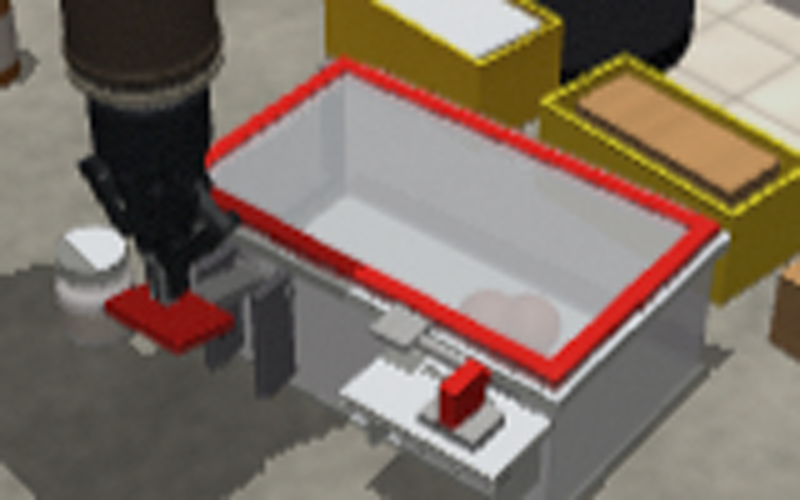

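The lid is shut (front right corner back at its original pixel) and the force is zero. Next: lift off, cross to the free -y side of the latch tab, and descend.

apply_moves(deltas="-0.65 0 0 0 0 0 255; -1 0 0 0 0 0 255; 0 -0.2 -1 0 0 0 255; 0 -0.2 -1 0 0 0 255; 0 -0.2 -1 0 0 0 255")

```text
time: 12.62
eef_pos: [0.4856, -0.1023, 0.2219]
tcp_rot: [[0.0, -0.987, -0.163], [-0.0, -0.163, 0.987], [-1.0, -0.0, -0.0]]
wrist_force: [0.1, -0.2, -0.2]
finger_gap: 0.0002
```

apply_moves(deltas="0 -0.2 -1 0 0 0 255; 0 -0.2 -1 0 0 0 255; 0 -0.06 -1 0 0 0 255; 0 0 -0.15 0 0 0 255; 0.3 0 0 0 0 0 255")

```text
time: 13.25
eef_pos: [0.524, -0.2226, 0.2096]
tcp_rot: [[0.001, -0.987, -0.162], [-0.0, -0.162, 0.987], [-1.0, -0.001, -0.0]]
wrist_force: [-0.3, 0.0, 0.0]
finger_gap: -0.0002
```

```bash
python3 - <<'E'
from h import *
where()
f=grab_frame("side")
cv2.imwrite("pics/p4.png",cv2.resize(f["pixels"][140:260,180:340,::-1],None,fx=5,fy=5,interpolation=cv2.INTER_CUBIC))
E
```

```text
t 13.25 tub mm [-142.6 -164.9  209.6] F [-0.3  0.   0. ] gap -0.0002
```

View pics/p4.png

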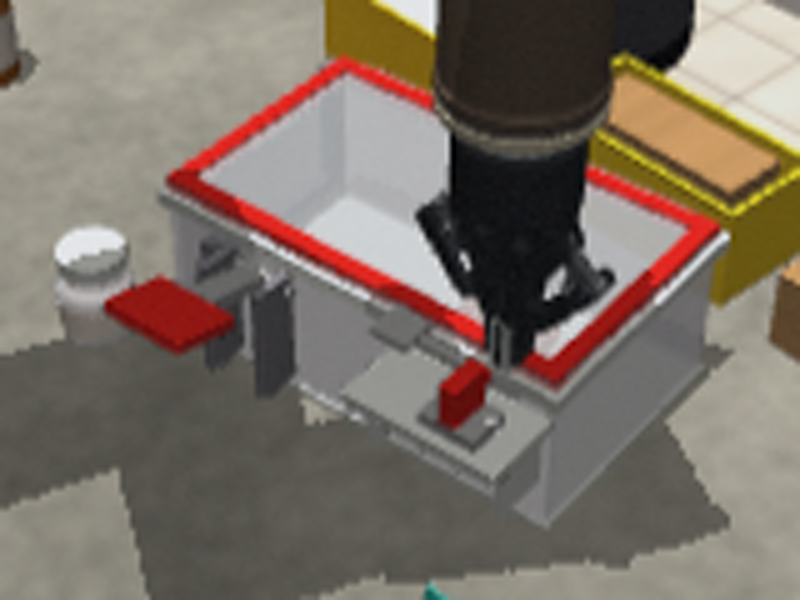

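The tip (505,365) is to the right of the tab (465,395), with a clear drop beside it. I'll move out a few mm more and descend.

apply_moves(deltas="0.4 0 -0.1 0 0 0 255; 0.4 0 0 0 0 0 255; 0.4 0 0 0 0 0 255; 0.25 0 0 0 0 0 255; 0 0 0 0 0 0 255")

```text
time: 13.92
eef_pos: [0.5242, -0.2261, 0.1508]
tcp_rot: [[-0.001, -0.987, -0.163], [0.001, -0.163, 0.987], [-1.0, 0.001, 0.001]]
wrist_force: [-0.8, 0.3, 1.4]
finger_gap: -0.0001
```

```bash
python3 - <<'E'
from h import *
where()
f=grab_frame("side")
cv2.imwrite("pics/p5.png",cv2.resize(f["pixels"][165:255,220:320,::-1],None,fx=6,fy=6,interpolation=cv2.INTER_CUBIC))
E
```

```text
t 13.925 tub mm [-143.  -168.5  150.8] F [-0.8  0.3  1.4] gap -0.0001
```

View pics/p5.png

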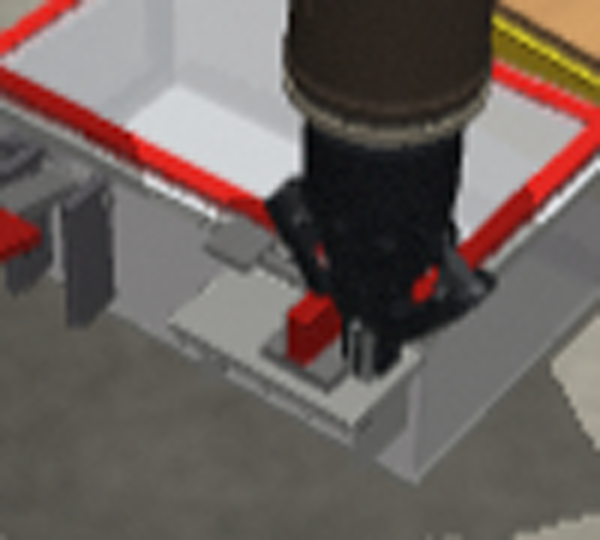

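The fingertips stand just beside the tab on its -y side, over the ledge, with no contact. Pushing toward +y.

apply_moves(deltas="0 0 0.12 0 0 0 255; 0 0 0.12 0 0 0 255; 0 0 0.12 0 0 0 255; 0 0 0.12 0 0 0 255; 0 0 0.1 0 0 0 255")

```text
time: 14.6
eef_pos: [0.5208, -0.2032, 0.1518]
tcp_rot: [[0.0, -0.987, -0.163], [-0.0, -0.163, 0.987], [-1.0, -0.0, -0.0]]
wrist_force: [-0.8, -2.6, 1.2]
finger_gap: -0.0002
```

apply_moves(deltas="0 0 0.1 0 0 0 255; 0 0 0.1 0 0 0 255; 0 0 0.1 0 0 0 255; 0 0 0.1 0 0 0 255; 0 0 0 0 0 0 255")

```text
time: 15.22
eef_pos: [0.5181, -0.1873, 0.1517]
tcp_rot: [[-0.0, -0.987, -0.163], [0.0, -0.163, 0.987], [-1.0, 0.0, 0.0]]
wrist_force: [0.5, 0.2, 0.7]
finger_gap: -0.0
```

```bash
python3 -c "
from h import *
where()"
```

```text
t 15.225 tub mm [-142.7 -129.2  151.7] F [0.5 0.2 0.7] gap -0.0
```

apply_moves(deltas="0 0 0.07 0 0 0 255; 0 0 0.07 0 0 0 255; 0 0 0.06 0 0 0 255; 0 0 0.04 0 0 0 255; 0 0 0 0 0 0 255")

```text
time: 15.85
eef_pos: [0.5166, -0.178, 0.1517]
tcp_rot: [[-0.0, -0.987, -0.163], [0.0, -0.163, 0.987], [-1.0, 0.0, 0.0]]
wrist_force: [0.6, 0.9, 0.5]
finger_gap: 0.0
```

apply_moves(deltas="0 0 0.04 0 0 0 255; 0 0 0.03 0 0 0 255; 0 0 0 0 0 0 255")

```text
time: 16.23
eef_pos: [0.5161, -0.1754, 0.1517]
tcp_rot: [[-0.0, -0.987, -0.163], [-0.0, -0.163, 0.987], [-1.0, 0.0, 0.0]]
wrist_force: [0.4, -0.9, 0.0]
finger_gap: 0.0002
```

apply_moves(deltas="0 0 0.03 0 0 0 255; 0 0 0.03 0 0 0 255; 0 0 0 0 0 0 255")

```text
time: 16.6
eef_pos: [0.5162, -0.1745, 0.1518]
tcp_rot: [[0.001, -0.987, -0.163], [-0.002, -0.163, 0.987], [-1.0, -0.001, -0.002]]
wrist_force: [-1.5, -15.9, -4.1]
finger_gap: 0.0
```

apply_moves(deltas="0 0 0.03 0 0 0 255; 0 0 0.03 0 0 0 255; 0 0 0 0 0 0 255")

```text
time: 16.98
eef_pos: [0.5162, -0.1737, 0.152]
tcp_rot: [[0.002, -0.986, -0.164], [-0.004, -0.164, 0.986], [-1.0, -0.001, -0.005]]
wrist_force: [-2.6, -33.4, -6.3]
finger_gap: -0.0002
```

Hard stop at tub y of about -116, as predicted. I'll back off, lift and check.

apply_moves(deltas="0 0 -0.3 0 0 0 255; 0 0 -0.3 0 0 0 255; -0.7 0 -0.1 0 0 0 255; -1 -0 -0.3 0 0 0 255; -1 0.6 -1 0 0 0 255")

```text
time: 17.6
eef_pos: [0.5054, -0.2531, 0.2608]
tcp_rot: [[0.0, -0.986, -0.165], [0.001, -0.165, 0.986], [-1.0, -0.0, 0.001]]
wrist_force: [0.8, -0.5, -0.7]
finger_gap: 0.0002
```

apply_moves(deltas="0 0.6 -1 0 0 0 255; 0 0.6 -1 0 0 0 255; 0 0 0 0 0 0 255; 0 0 0 0 0 0 255")

```text
time: 18.1
eef_pos: [0.4703, -0.3402, 0.2595]
tcp_rot: [[-0.0, -0.987, -0.162], [0.001, -0.162, 0.987], [-1.0, 0.0, 0.001]]
wrist_force: [0.5, 0.4, 0.3]
finger_gap: -0.0002
```

```bash
python3 - <<'E'
from h import *
where();v=np.load("v.npy")
f=grab_frame("side")
for l in(.003,.035): print(l,(proj(f,tub(*v,[[-.14,-.13+l,.134]]))-[180,140])*5)
for s,c,m in blobs(f): print(s,c.round(1),(c-[180,140])*5)
cv2.imwrite("pics/p6.png",cv2.resize(f["pixels"][140:260,180:340,::-1],None,fx=5,fy=5,interpolation=cv2.INTER_CUBIC))
E
```

```text
t 18.1 tub mm [-214.6 -272.3  259.5] F [0.5 0.4 0.3] gap -0.0002
0.003 [[456.70922411 393.1701711 ]]
0.035 [[416.67087529 371.14894091]]
[214 152  73  62 449] [249. 181.] [345.18930958 205.24498886]
[319 183   5   6  16] [320.7 185.6] [703.4375 228.125 ]
[201 196  25  15 210] [213.3 202.5] [166.69047619 312.35714286]
[260 208  10  13  86] [264.1 213.7] [420.58139535 368.6627907 ]
```

View pics/p6.png

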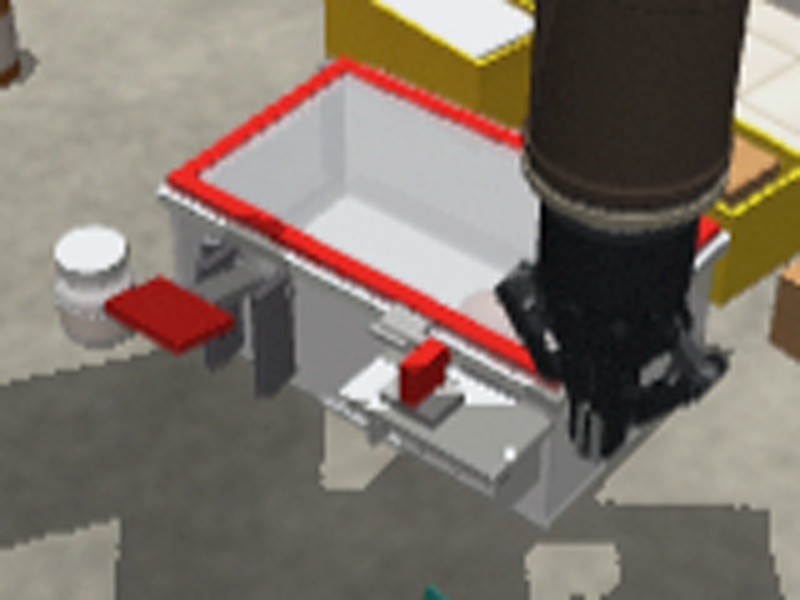

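The tab is at (421,369), against a prediction of (417,371) for fully bolted. The lid is shut, the rod is at the tongue, and the gripper is clear.

```bash
python3 -c "
from station import *
print(job_done())"
```

```text
the job is handed in; nothing more can be done
None
```

The lid was opened, held, lowered and bolted as asked, and I handed the job in at about 18 s of the 58 s allowed.

- **Opening:** I pressed the paddle down to its hard stop with the closed fingertips. In the side picture the lid's front corner matched the prediction for 1.15 rad, fully open. I held it there for more than 2.5 s at about 25 N (34 N at first touch of the stop).
- **Closing:** I eased the paddle up at 16 mm/s or slower, about 0.4 rad/s at the lid by calculation. Contact lasted until about the top of the stroke. The force then fell to zero, and the picture showed the lid shut with its corner back at the original pixel.
- **Bolting:** I pushed the latch tab from its free -y side until it hit a hard stop at 33 N, within 1 mm of where I predicted. Afterwards the tab showed within about 1 px of the fully-across position.
- **Final state:** The fingertips were clear of everything, with near-zero wrist force. I saw nothing else moved in the areas I viewed, but I did not recheck the heart, brain or flags after the moves.

**Disagreements:** The automatic corner fit failed in the top view, so I read those corners by hand. The two cameras then differed by about 1° in yaw and 3 mm in position, and I used the combined fit.

The tab moved about 28 mm by pixel count. That agrees with full travel only if the latch started a few mm along, which its 0 to 8 mm starting range allows.

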